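Rack the corner guards by length

ROBOT

A 6-joint arm with a two-finger parallel gripper is mounted at the origin on the work surface. World frame = base frame: x ahead of the robot, y to its left, z up, the work surface at z = 0. Lengths are in m, angles in rad, forces in N, time in s.
With the tool pointing down it reaches from about 0.225 to 0.875 m from the base axis. Payload 3.4 kg.
Tool frame: the origin (TCP) lies between the finger pads; the fingertips stand 19 mm ahead of it and the grasp point (between the pads) is the TCP; z points along the fingers, y is the line along which they close (so a half turn about z gives the same grasp; the last joint's range is limited). The gripper opens to 85 mm and grips with 20 to 120 N. Pads are 22 mm wide; open, the fingers measure 114 mm over their backs; the gripper's body (76 mm by 85 mm) begins 54 mm behind the grasp point. The pads swing forward as they close: fully open they stand 13 mm farther back than shut.
Start: joints at [-1.458, 0.276, 1.505, -0, 1.361, -0.121], TCP at [0.133, -0.559, 0.25] pointing down, gripper open.
Joint ranges: [-2.89, 2.89], [-0.75, 2.08], [0.22, 2.7], [-1.18, 4.32], [0.11, 2.71], [-2.7, 2.7]. Speed limits (rad/s): [2.57, 2.57, 3.14, 3.14, 3.14, 3.14].

INTERFACE

Orientations are given as a unit quaternion [w, x, y, z].
In Python, from rig import get_state, imaging, ticket gives the robot as it stands. The module is installed in compiled form; this text tells all that it offers.
- The arm moves only by the shell command python3 -m inch 'ROWS' [FORCE]. ROWS is JSON, a list of rows, each an object with "claw": the opening, from -1 (shut) to 1 (fully open); "travel": the shift along the world's x, y, z in units of 200 mm (1.0 is 200 mm), a list of three; "turn": the turn about the world's z in units of 180 degrees (1.0 is 180 degrees). A call has 1 to 5 rows; each row is the pose to reach, as a shift and turn from the pose commanded when the call began, turning the shorter way round; what a row does not reach only later rows make up. A row lasts 1/10 s, in which the tool goes at most 50 mm and 8.59 degrees, less where a joint would pass 70% of its speed; a pose out of reach is approached as far as the arm can. A call with a number of a shift or a turn outside -1 to 1 is refused whole. A call with a gripper value outside its range is refused whole. The fingers move at their own pace and stop on an object; FORCE is the grip in N (left out, the last holds). Time passes only in rows, so rows that repeat a pose let the fingers close. It gives the time, the measured TCP pose, the force, the opening and the grip force at its end, in the units of the state.
- get_state(): the state, without advancing time (a new reading comes with each control period).
- imaging.get_image(name): name is "scene" or "top" or "wrist"; returns the picture (400x640x3 uint8, red, green, blue); there is no depth.
- imaging.camera_params(name): a dict with "camera_matrix" (3x3 intrinsics, pixels), "cam_to_world" (4x4, takes a point from camera to world coordinates); the wrist camera has in their place "T_tool_cam" (4x4, takes a point from camera to tool coordinates, whose origin is the TCP and whose axes are the flange's). Camera axes: x right, y down, z forward; pixel columns grow to the right and rows downward; lengths in m; the calibration is good to about 2 mm. A picture is of the moment at which its call begins: read the wrist's pose just before it. camera_params takes no time and is no camera call.
- ticket.sign_off(): hands the job in; it is judged then, once.
The state is a dict: "clock": time; "qpos": joint angles; "qd": joint speeds; "effort": joint torques, N m; "position": TCP position; "ee_rot": TCP orientation; "contact_force": force on the tool from outside, world axes, zero at the start; "moment": the same for the moment, N m; "width": finger opening in m; "gripper_force": force on a finger pad.
Only numpy, scipy, OpenCV 4.12 (cv2) and the standard library are available. Lean on these libraries where they do the work, as an engineer would, in place of code of your own. Each camera call takes 0.05 s, during which the arm holds its last target. There are 200 camera calls.

TASK

Nest the four aluminium corner guards over the ridge rail, ridge over ridge, one centred at each white line, in order of length: the longest next to the end post, the shortest farthest from it. Do not shift or knock over the capacitor, the screw jar and the solder reel that stand among the guards.

Things in the scene. Friction and masses are not known exactly. Their poses are not given: they have to be found in the camera images.
- guard_a_center (a point): longest of four loose bare-aluminium corner guards: a 4 mm thick angle section, ridge up along its y, hollow below, standing on two upright lips (lowest 16 mm; grip across them, along x, from above). 70 mm long (y), 44 wide over the lips (x), 38 high, about 71 g. This point: its centre, 19 mm above its lower edges; z up. Same after half a turn
- guard_b_center (a point): second longest of four loose bare-aluminium corner guards: a 4 mm thick angle section, ridge up along its y, hollow below, standing on two upright lips (lowest 16 mm; grip across them, along x, from above). 56 mm long (y), 44 wide over the lips (x), 38 high, about 57 g. This point: its centre, 19 mm above its lower edges; z up. Same after half a turn
- guard_c_center (a point): second shortest of four loose bare-aluminium corner guards: a 4 mm thick angle section, ridge up along its y, hollow below, standing on two upright lips (lowest 16 mm; grip across them, along x, from above). 42 mm long (y), 44 wide over the lips (x), 38 high, about 43 g. This point: its centre, 19 mm above its lower edges; z up. Same after half a turn
- guard_d_center (a point): shortest of four loose bare-aluminium corner guards: a 4 mm thick angle section, ridge up along its y, hollow below, standing on two upright lips (lowest 16 mm; grip across them, along x, from above). 28 mm long (y), 44 wide over the lips (x), 38 high, about 29 g. This point: its centre, 19 mm above its lower edges; z up. Same after half a turn
- rail: fixed steel angle section, ridge up along its y, 310 mm long, 28 wide, ridge 48 high, on a 10 mm web over a dark base plate 84 x 390 x 4. White lines across the plate at y = -112.5, -37.5, 37.5, 112.5 mm mark the guards' middles. A nested guard's lower edges are 16 mm (its centre 35 mm) above the table, lips clear on both sides. Origin: middle of plate's underside, on the table; z up
- post: fixed upright steel end post, diameter 18 mm with a black cap of 24 mm, 50 mm high, standing on the rail's base plate just past one end of the ridge, 172 mm from the rail's middle on its y axis: at the +y end or at the -y end (the other end has only a flat 6 mm steel tab). Origin: centre of its foot
- capacitor: black round electrolytic capacitor standing upright, diameter 30, height 40 mm; a bystander among the guards, loose. Origin: centre of its underside
- screw_jar: small clear round jar with white lid, brass screws inside, diameter 32, height 36 mm; a bystander among the guards, loose. Origin: centre of its underside
- solder_reel: small reel of solder standing on its flange, black flanges, diameter 32, height 30 mm; a bystander among the guards, loose. Origin: centre of its underside
Things that resemble listed ones, but are neither listed nor needed, are in the scene too. Leave any blue, brown or red look-alike of the part that bears guard_b_center alone.

How it is judged:
At the end, for the whole second after the job is handed in: All four guards sit fully down over the ridge (within 8 mm of its line, 4 mm of nested height, 0.1 rad of upright and of the rail), released and at rest, each within 13 mm of its own white line counted from the end post: 70 mm guard nearest, then 56, 42, 28 mm (x of guard_a_center in the frame of rail between -0.008 and 0.008 m and z of guard_a_center in the frame of rail between 0.031 and 0.039 m and horizontal distance between guard_a_center and post between 0.0465 and 0.0725 m and angle between the y axis of each of guard_a_center, guard_b_center, guard_c_center, guard_d_center and the y axis of rail, either way round below 0.1 rad and angle between each of guard_a_center, guard_b_center, guard_c_center, guard_d_center's own z axis and vertical below 0.1 rad and linear speed of each of guard_a, guard_b, guard_c, guard_d below 0.02 m/s and angular speed of each of guard_a, guard_b, guard_c, guard_d below 0.2 rad/s and x of guard_b_center in the frame of rail between -0.008 and 0.008 m and z of guard_b_center in the frame of rail between 0.031 and 0.039 m and horizontal distance between guard_b_center and post between 0.1215 and 0.1475 m and x of guard_c_center in the frame of rail between -0.008 and 0.008 m and z of guard_c_center in the frame of rail between 0.031 and 0.039 m and horizontal distance between guard_c_center and post between 0.1965 and 0.2225 m and x of guard_d_center in the frame of rail between -0.008 and 0.008 m and z of guard_d_center in the frame of rail between 0.031 and 0.039 m and horizontal distance between guard_d_center and post between 0.2715 and 0.2975 m); the robot touches nothing.
It fails at once if the capacitor is shifted by more than 20 mm or knocked over (distance of capacitor from where it was at the start of the episode above 0.02 m or angle between capacitor's own z axis and vertical above 0.4 rad).
It fails at once if the screw jar is shifted by more than 20 mm or knocked over (distance of screw_jar from where it was at the start of the episode above 0.02 m or angle between screw_jar's own z axis and vertical above 0.4 rad).
It fails at once if the solder reel is shifted by more than 20 mm or knocked over (distance of solder_reel from where it was at the start of the episode above 0.02 m or angle between solder_reel's own z axis and vertical above 0.4 rad).
It also fails if it takes over 112 s, if anything falls off the work surface, if the arm or the gripper's body presses on something with over 40 N, if the wrist force passes 120 N, or if a joint passes its speed limit or range.

## Working session

There is one attempt and no reset: what is moved stays moved. The work goes in short steps, Python scripts to look and compute and a shell command to move; the robot and the scene stay as the last step left them, time stands still between calls to the robot, and variables do not carry over. Pictures are saved under pics/ and viewed, at most 14 in all, crops included, and the job is handed in when it is done.

```bash
mkdir -p pics; python3 - <<'E'
from rig import get_state, imaging
import cv2,numpy as np
for n in("top","scene"):
    im=imaging.get_image(n); cv2.imwrite(f"pics/{n}0.png",im[:,:,::-1])
    p=imaging.camera_params(n); print(n,np.round(p["camera_matrix"],1).tolist(),np.round(p["cam_to_world"],3).tolist())
p=imaging.camera_params("wrist");print({k:np.round(v,3).tolist() for k,v in p.items() if k!='x'})
s=get_state();print({k:np.round(v,3).tolist() for k,v in s.items()})
E
```

```text
top [[481.1, 0.0, 314.2], [0.0, 481.1, 198.7], [0.0, 0.0, 1.0]] [[0.014, -0.988, 0.152, 0.34], [-1.0, -0.011, 0.024, -0.064], [-0.022, -0.153, -0.988, 1.048], [0.0, 0.0, 0.0, 1.0]]
scene [[481.1, 0.0, 316.0], [0.0, 481.1, 199.8], [0.0, 0.0, 1.0]] [[-0.423, 0.542, -0.726, 1.372], [0.906, 0.253, -0.339, 0.357], [-0.0, -0.802, -0.598, 0.787], [0.0, 0.0, 0.0, 1.0]]
{'camera_matrix': [[293.973, 0.0, 320.824], [0.0, 293.973, 198.621], [0.0, 0.0, 1.0]], 'T_tool_cam': [[-0.001, -0.963, -0.269, 0.068], [1.0, -0.001, -0.0, -0.0], [0.0, -0.269, 0.963, -0.125], [0.0, 0.0, 0.0, 1.0]]}
{'clock': 0.1, 'qpos': [-1.458, 0.277, 1.506, 0.0, 1.361, -0.121], 'qd': [0.002, -0.003, -0.002, -0.001, -0.001, -0.001], 'effort': [0.001, -41.77, -24.64, -0.0, 0.006, 0.0], 'position': [0.133, -0.559, 0.25], 'ee_rot': [-0.001, 0.993, 0.117, 0.0], 'contact_force': [0.436, -0.826, -0.56], 'moment': [-0.013, -0.026, 0.002], 'gripper_force': 0.0, 'width': 0.086}
```

View pics/top0.png

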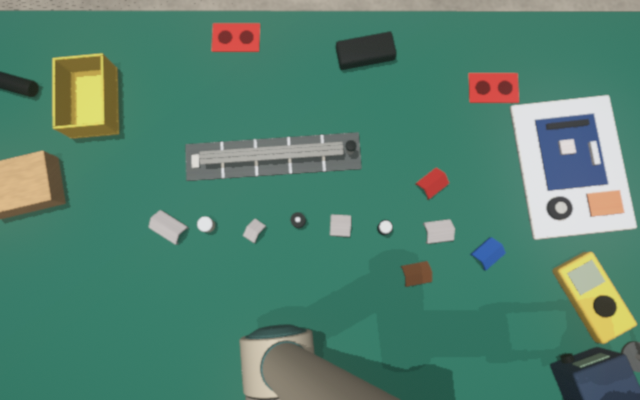

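View pics/scene0.png

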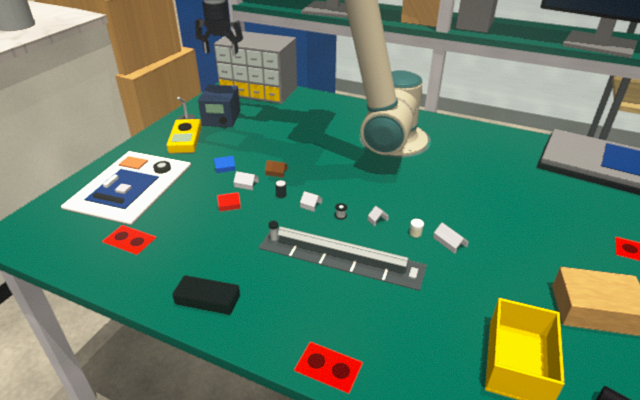

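Top view: the bare-aluminium guards are at about (168,227), (254,230), (340,225) and (440,231). The jar is at (205,224), the reel at (298,220) and the capacitor at (386,228), though the last two could be the other way round. The rail is centred near (273,157), with the post at its right end (350,146). 

Look-alikes to leave alone: red (433,183), blue (488,253), brown (417,273). By length I read a = (168,227), b = (440,231), c = (340,225) and d = (254,230).

```bash
cat > h.py <<'E'
import cv2,numpy as np
from rig import get_state, imaging
from scipy.spatial.transform import Rotation as R
def cam(n,s=None):
    p=imaging.camera_params(n); K=np.array(p["camera_matrix"])
    if n!="wrist": return K,np.array(p["cam_to_world"])
    q=np.array(s["ee_rot"]); T=np.eye(4); T[:3,:3]=R.from_quat(q[[1,2,3,0]]).as_matrix(); T[:3,3]=s["position"]
    return K,T@np.array(p["T_tool_cam"])
def ray(C,uv):
    K,T=C; d=T[:3,:3]@np.linalg.solve(K,[uv[0],uv[1],1.]); return T[:3,3],d
def onz(C,uv,z):
    o,d=ray(C,uv); return o+d*(z-o[2])/d[2]
def tri(C1,a,C2,b):
    o1,d1=ray(C1,a);o2,d2=ray(C2,b); s=np.linalg.lstsq(np.c_[d1,-d2],o2-o1,rcond=None)[0]
    p,q=o1+d1*s[0],o2+d2*s[1]; return (p+q)/2,np.linalg.norm(p-q)
def blobs(im,amin,vmin=110,smax=70):
    hsv=cv2.cvtColor(im,cv2.COLOR_RGB2HSV); m=((hsv[:,:,1]<smax)&(hsv[:,:,2]>vmin)).astype(np.uint8)
    m=cv2.morphologyEx(m,cv2.MORPH_OPEN,np.ones((3,3)))
    c,_=cv2.findContours(m,cv2.RETR_EXTERNAL,cv2.CHAIN_APPROX_NONE)
    return m,[k for k in c if cv2.contourArea(k)>amin]
E
python3 - <<'E'
from h import *
im=cv2.imread("pics/top0.png")[:,:,::-1].copy(); C=cam("top")
m,cs=blobs(im,60)
for k in cs:
    r=cv2.minAreaRect(k); u=r[0]
    if not(120<u[1]<300 and 140<u[0]<500):continue
    b=np.array([onz(C,p,.025)[:2] for p in cv2.boxPoints(r)]); e=[b[1]-b[0],b[2]-b[1]]
    print(np.round(u),np.round(b.mean(0),3),[(round(np.linalg.norm(v),3),round(np.degrees(np.arctan2(v[1],v[0])))) for v in e])
S=cam("scene")
for n,a,b in(("a",(168,227),(451,236)),("b",(440,231),(245,180)),("c",(340,225),(311,200)),("d",(254,230),(377,215)),("postcap",(350.5,146),(273.5,226))): 
    p,g=tri(C,a,S,b);print(n,np.round(p,3),round(g,3))
cr=cv2.resize(im[120:290,140:510],None,fx=2.1,fy=2.1,interpolation=cv2.INTER_CUBIC); cv2.imwrite("pics/crop.png",cr[:,:,::-1])
E
```

```text
[386. 226.] [ 0.44  -0.192] [(np.float64(0.028), -89), (np.float64(0.028), 179)]
[440. 231.] [ 0.432 -0.306] [(np.float64(0.063), -82), (np.float64(0.048), -175)]
[253. 230.] [0.43 0.09] [(np.float64(0.047), -31), (np.float64(0.034), -122)]
[204. 224.] [0.441 0.195] [(np.float64(0.032), -89), (np.float64(0.034), -177)]
[340. 225.] [ 0.442 -0.095] [(np.float64(0.047), -89), (np.float64(0.047), -180)]
[166. 226.] [0.436 0.278] [(np.float64(0.048), -29), (np.float64(0.081), -121)]
[272. 156.] [0.592 0.054] [(np.float64(0.386), -85), (np.float64(0.085), -176)]
a [0.434 0.278 0.018] 0.004
b [ 0.432 -0.308  0.013] 0.004
c [ 0.442 -0.094  0.016] 0.003
d [0.43  0.089 0.017] 0.0
postcap [ 0.61  -0.114  0.045] 0.004
```

View pics/crop.png

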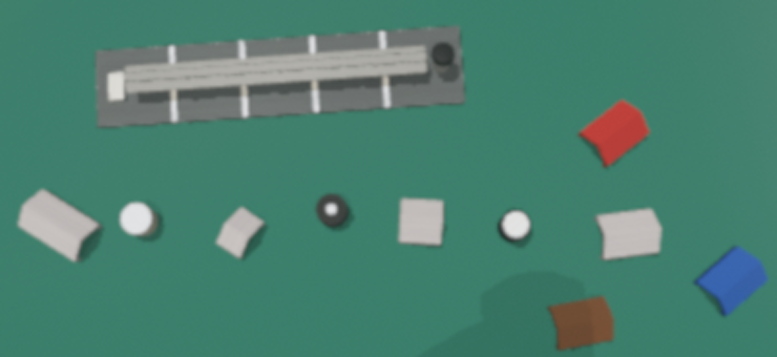

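The crop confirms it: a at the far left is longest, b at the far right, c is near square, and d is shortest. The jar is next to a, the black reel or capacitor pieces sit between the guards, and the coloured look-alikes are clear of the four. I'm moving over b first for a wrist look.

```bash
python3 -m inch '[{"claw":0.6,"travel":[0.75,0.635,-0.2],"turn":0.235},{"claw":0.6,"travel":[0.75,0.635,-0.2],"turn":0.235},{"claw":0.6,"travel":[0.75,0.635,-0.2],"turn":0.235},{"claw":0.6,"travel":[0.75,0.635,-0.2],"turn":0.235},{"claw":0.6,"travel":[0.75,0.635,-0.2],"turn":0.235}]' 30
python3 -m inch '[{"claw":0.6,"travel":[0.75,0.635,-0.2],"turn":0.235},{"claw":0.6,"travel":[0.75,0.635,-0.2],"turn":0.235},{"claw":0.6,"travel":[0.75,0.635,-0.2],"turn":0.235},{"claw":0.6,"travel":[0.75,0.635,-0.2],"turn":0.235},{"claw":0.6,"travel":[0.75,0.635,-0.2],"turn":0.235}]'
cat > look.py <<'E'
import sys
from h import *
s=get_state(); im=imaging.get_image("wrist"); C=cam("wrist",s)
cv2.imwrite(f"pics/{sys.argv[1]}.png",im[:,:,::-1])
q=np.array(s["ee_rot"]); Rt=R.from_quat(q[[1,2,3,0]]).as_matrix()
print("tcp",np.round(s["position"],4),"ydeg",round(np.degrees(np.arctan2(Rt[1,1],Rt[0,1])),1),"w",round(s["width"],4),"clk",s["clock"])
m,cs=blobs(im,600)
for k in cs:
    r=cv2.minAreaRect(k); b=np.array([onz(C,p,.018)[:2] for p in cv2.boxPoints(r)]); e=[b[1]-b[0],b[2]-b[1]]
    print(np.round(r[0]),np.round(b.mean(0),4),[(round(float(np.linalg.norm(v)),3),round(float(np.degrees(np.arctan2(v[1],v[0]))),1)) for v in e])
E
python3 look.py b1
```

```text
clock: 0.6
position: [0.2863, -0.4268, 0.2086]
ee_rot: [-0.003, 0.881, 0.472, 0.002]
contact_force: [-0.7, -0.9, 0.1]
width: 0.0683
gripper_force: 0.0
clock: 1.1
position: [0.4362, -0.3005, 0.1686]
ee_rot: [-0.001, 0.652, 0.759, 0.002]
contact_force: [-1.4, -0.2, -0.3]
width: 0.068
gripper_force: 0.0
tcp [ 0.4362 -0.3005  0.1686] ydeg 8.7 w 0.068 clk 1.1
[478. 377.] [ 0.6503 -0.4948] [(0.054, 98.9), (0.075, -0.4)]
[316. 196.] [ 0.4322 -0.3078] [(0.045, 8.6), (0.065, -80.4)]
[344.  62.] [ 0.4384 -0.1847] [(0.029, 8.6), (0.029, -79.3)]
[517.  18.] [ 0.5748 -0.1298] [(0.026, 104.2), (0.028, 5.9)]
```

View pics/b1.png

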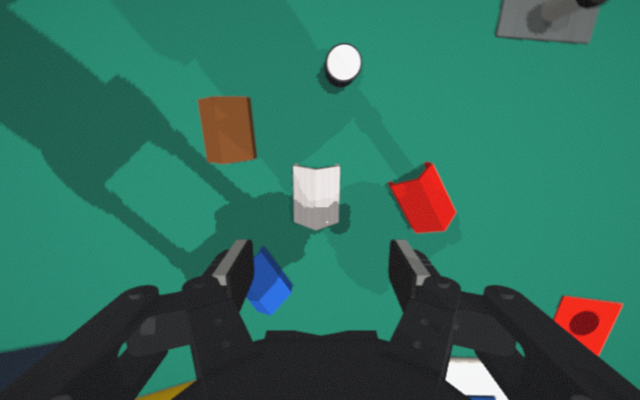

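The wrist view shows b at (316,197), with ridge ends at about (316,168) and (316,231). Brown (228,130), red (423,198) and blue (267,280) all stay clear of the finger paths.

```bash
python3 - <<'E'
from h import *
s=get_state(); C=cam("wrist",s)
for z in(.034,.038): print(z,[np.round(onz(C,p,z),4)[:2].tolist() for p in((316,168),(316,231))])
for p in((293,200),(340,200)): print(np.round(onz(C,p,.014),4))
E
python3 -m inch '[{"claw":0.5,"travel":[-0.02,-0.035,-0.35],"turn":0},{"claw":0.5,"travel":[-0.02,-0.035,-0.35],"turn":0},{"claw":0.5,"travel":[-0.02,-0.035,-0.35],"turn":0}]'
python3 look.py b2
```

```text
0.034 [[0.4262, -0.279], [0.4351, -0.3384]]
0.038 [[0.4262, -0.2783], [0.4349, -0.3368]]
[ 0.4086 -0.3174  0.014 ]
[ 0.4545 -0.3103  0.014 ]
clock: 1.45
position: [0.4267, -0.3111, 0.0973]
ee_rot: [-0.004, 0.657, 0.754, 0.0]
contact_force: [0.0, -0.1, 0.5]
width: 0.0639
gripper_force: 0.0
tcp [ 0.4267 -0.3111  0.0973] ydeg 7.8 w 0.0639 clk 1.45
[330. 210.] [ 0.4327 -0.3089] [(0.044, 7.9), (0.068, -80.1)]
[373.  22.] [ 0.441  -0.1834] [(0.029, 7.7), (0.025, -78.3)]
```

View pics/b2.png

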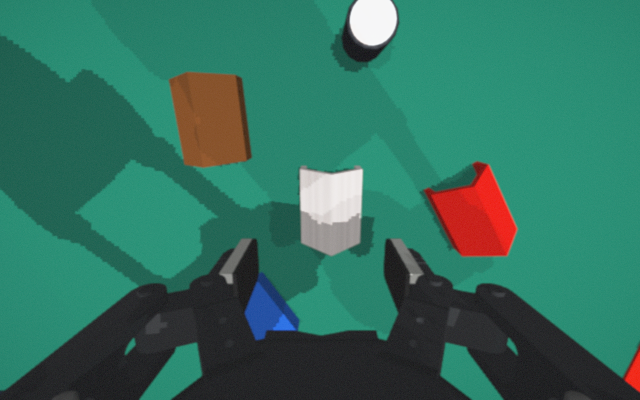

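Closer view: b's ridge ends are at (331,173) and (331,255). I'll triangulate those against the first view to get the height.

```bash
python3 - <<'E'
from h import *
s=get_state(); C=cam("wrist",s)
print([np.round(onz(C,p,.038),4)[:2].tolist() for p in((331,173),(331,255))])
s1=dict(s); s1["position"]=[0.4362,-0.3005,0.1686]; s1["ee_rot"]=[-.001,.652,.759,.002]; C1=cam("wrist",s1)
for a,b in(((316,168),(331,173)),((316,231),(331,255))): print(tri(C1,a,C,b))
E
```

```text
[[0.4294, -0.2781], [0.4377, -0.335]]
(array([ 0.42739808, -0.27037689,  0.07679866]), np.float64(0.0016168217390359347))
(array([ 0.43633335, -0.32970208,  0.04939804]), np.float64(0.0006346086063385582))
```

```bash
python3 -m inch '[{"claw":0.5,"travel":[0.022,0.028,-0.2],"turn":0},{"claw":0.5,"travel":[0.022,0.028,-0.3],"turn":0},{"claw":0.5,"travel":[0.022,0.028,-0.4],"turn":0},{"claw":0.5,"travel":[0.022,0.028,-0.4],"turn":0}]'
python3 -m inch '[{"claw":-0.3,"travel":[0,0,0],"turn":0},{"claw":-0.3,"travel":[0,0,0],"turn":0},{"claw":-0.3,"travel":[0,0,0],"turn":0},{"claw":-0.3,"travel":[0,0,0],"turn":0},{"claw":-0.3,"travel":[0,0,0],"turn":0}]' 30
```

```text
clock: 1.9
position: [0.433, -0.3067, 0.0197]
ee_rot: [-0.001, 0.657, 0.754, 0.0]
contact_force: [-0.4, -0.3, 0.2]
width: 0.064
gripper_force: 0.0
clock: 2.4
position: [0.4347, -0.308, 0.0222]
ee_rot: [0.002, 0.656, 0.755, -0.0]
contact_force: [-0.9, -0.5, 6.8]
width: 0.0432
gripper_force: 31.7
```

```bash
python3 -m inch '[{"claw":-0.3,"travel":[0,0,0.2],"turn":0},{"claw":-0.3,"travel":[0,0,0.45],"turn":0},{"claw":-0.3,"travel":[0.1,0.2,0.65],"turn":0},{"claw":-0.3,"travel":[0.2,0.4,0.65],"turn":0},{"claw":-0.3,"travel":[0.3,0.64,0.65],"turn":-0.017}]'
python3 -m inch '[{"claw":-0.3,"travel":[0.525,1.0,0],"turn":0},{"claw":-0.3,"travel":[0.525,1.0,0],"turn":0},{"claw":-0.3,"travel":[0.525,1.0,0],"turn":0},{"claw":-0.3,"travel":[0.525,1.0,0],"turn":0},{"claw":-0.3,"travel":[0.525,1.0,0],"turn":0}]'
python3 -m inch '[{"claw":-0.3,"travel":[0,0,0],"turn":0},{"claw":-0.3,"travel":[0,0,0],"turn":0}]'
python3 look.py r1
```

```text
clock: 2.9
position: [0.4939, -0.183, 0.1533]
ee_rot: [0.003, 0.677, 0.736, 0.001]
contact_force: [1.4, -0.1, -0.5]
width: 0.0429
gripper_force: 31.1
clock: 3.4
position: [0.5983, 0.0208, 0.1509]
ee_rot: [0.0, 0.675, 0.738, 0.001]
contact_force: [-0.6, 0.3, -0.0]
width: 0.0432
gripper_force: 31.1
clock: 3.6
position: [0.5966, 0.0174, 0.1504]
ee_rot: [0.0, 0.675, 0.737, -0.0]
contact_force: [0.2, 0.2, -0.6]
width: 0.0431
gripper_force: 31.1
tcp [0.5966 0.0174 0.1504] ydeg 5.0 w 0.0431 clk 3.6
[624. 348.] [ 0.9307 -0.1246] [(0.03, 5.1), (0.121, -68.8)]
[154. 274.] [ 0.4403 -0.0773] [(0.067, 37.1), (0.032, -60.9)]
[126.  95.] [0.4278 0.0878] [(0.039, 51.4), (0.047, -30.9)]
[325. 167.] [0.5993 0.0198] [(0.304, 91.9), (0.079, 4.5)]
```

View pics/r1.png

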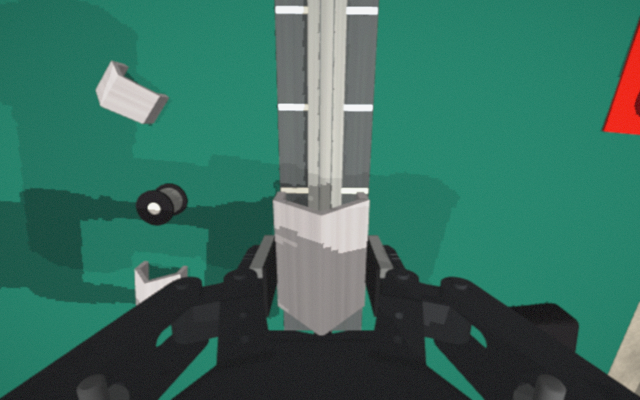

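The wrist view shows the held guard's ridge running (322,212) to (321,333). White lines cross the plate at rows 10, 107 and 190, with the rail ridge near column 326. c is partly visible at (160,285), with its gable on the upper side, so its ridge runs roughly along the image vertical (world y).

```bash
python3 - <<'E'
from h import *
s=get_state(); C=cam("wrist",s)
im=cv2.imread("pics/r1.png")
g=cv2.cvtColor(im,cv2.COLOR_BGR2GRAY).astype(int)
for lo,hi in((2,20),(98,116),(184,196)):
    L=[]
    for c0,c1 in((284,302),(347,366)):
        p=g[lo:hi,c0:c1].mean(1); w=np.clip(p-p.min()-.4*(p.max()-p.min()),0,None); r=(w*np.arange(lo,hi)).sum()/w.sum(); L.append(onz(C,((c0+c1)/2,r),.004)); 
    print("line",np.round(L,4).tolist(), "mid",np.round(np.mean(L,0),4))
hsv=cv2.cvtColor(im,cv2.COLOR_BGR2HSV); ok=~((hsv[:,:,0]>70)&(hsv[:,:,0]<95)&(hsv[:,:,1]>90))
for r in(30,60,90,130,160):
    seg=np.where(ok[r,240:420])[0]+240; a,b=seg.min(),seg.max()
    br=np.where(g[r,295:355]>135)[0]+295
    A,B=onz(C,(a,r),.004),onz(C,(b,r),.004); print(r,a,b,"base mid",np.round((A+B)/2,4)[:2],"bright",br.min(),br.max(),np.round(onz(C,((br.min()+br.max())/2,r),.034),4)[:2])
z=.1504+.017
print([np.round(onz(C,p,z),4)[:2].tolist() for p in((322,212),(321,333))])
E
```

```text
line [[0.5601, 0.1662, 0.004], [0.6115, 0.17, 0.004]] mid [0.5858 0.1681 0.004 ]
line [[0.5647, 0.0908, 0.004], [0.6204, 0.0951, 0.004]] mid [0.5926 0.093  0.004 ]
line [[0.5692, 0.0155, 0.004], [0.6293, 0.0206, 0.004]] mid [0.5993 0.018  0.004 ]
30 275 376 base mid [0.5877 0.1535] bright 308 346 [0.5891 0.146 ]
60 276 375 base mid [0.5898 0.1309] bright 308 345 [0.5906 0.1258]
90 277 373 base mid [0.5915 0.107 ] bright 308 344 [0.5921 0.1046]
130 278 371 base mid [0.5941 0.0733] bright 308 343 [0.5945 0.0746]
160 279 369 base mid [0.596  0.0464] bright 308 342 [0.5962 0.0507]
[[0.5936, 0.0493], [0.598, -0.006]]
```

```bash
python3 - <<'E'
import cv2
im=cv2.imread("pics/r1.png")[0:200,240:420]; cv2.imwrite("pics/r1c.png",cv2.resize(im,None,fx=3,fy=3,interpolation=cv2.INTER_CUBIC))
E
```

```text
(no output)
```

View pics/r1c.png

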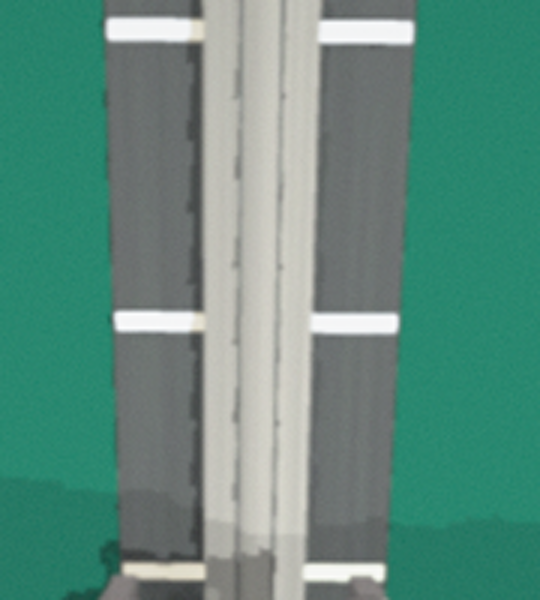

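```bash
python3 -m inch '[{"claw":-0.3,"travel":[0.012,-0.016,-0.2],"turn":-0.003},{"claw":-0.3,"travel":[0.012,-0.016,-0.35],"turn":-0.003},{"claw":-0.3,"travel":[0.012,-0.016,-0.45],"turn":-0.003},{"claw":-0.3,"travel":[0.012,-0.016,-0.51],"turn":-0.003},{"claw":-0.3,"travel":[0.012,-0.016,-0.555],"turn":-0.003}]'
python3 -m inch '[{"claw":-0.3,"travel":[0,0,0],"turn":0},{"claw":-0.3,"travel":[0,0,0],"turn":0}]'
```

```text
clock: 4.15
position: [0.5992, 0.0126, 0.039]
ee_rot: [0.0, 0.68, 0.733, 0.0]
contact_force: [2.6, 0.3, 14.9]
width: 0.0432
gripper_force: 32.8
clock: 4.35
position: [0.5997, 0.0133, 0.0401]
ee_rot: [0.001, 0.68, 0.734, 0.0]
contact_force: [0.4, -0.5, 0.0]
width: 0.0432
gripper_force: 31.1
```

```bash
python3 -m inch '[{"claw":0.5,"travel":[0,0,0],"turn":0},{"claw":0.5,"travel":[0,0,0],"turn":0},{"claw":0.5,"travel":[0,0,0],"turn":0},{"claw":0.5,"travel":[0,0,0.2],"turn":0},{"claw":0.5,"travel":[0,0,0.4],"turn":0}]'
python3 -m inch '[{"claw":0.5,"travel":[-0.4,-0.28,0.1],"turn":-0.024},{"claw":0.5,"travel":[-0.8,-0.56,0.1],"turn":-0.024},{"claw":0.5,"travel":[-0.8,-0.56,0.1],"turn":-0.024},{"claw":0.5,"travel":[-0.8,-0.56,0.1],"turn":-0.024},{"claw":0.5,"travel":[-0.8,-0.56,0.1],"turn":-0.024}]'
python3 look.py c1
```

```text
clock: 4.85
position: [0.5981, 0.014, 0.1191]
ee_rot: [-0.001, 0.679, 0.734, -0.001]
contact_force: [0.6, 0.2, -0.8]
width: 0.0642
gripper_force: 0.0
clock: 5.35
position: [0.4342, -0.0996, 0.1395]
ee_rot: [-0.001, 0.708, 0.706, -0.001]
contact_force: [1.3, 0.0, -0.4]
width: 0.0645
gripper_force: 0.0
tcp [ 0.4342 -0.0996  0.1395] ydeg -0.1 w 0.0645 clk 5.35
[326. 304.] [ 0.4384 -0.2059] [(0.028, 0.0), (0.029, -89.1)]
[332. 195.] [ 0.4427 -0.0971] [(0.051, 86.6), (0.045, -2.7)]
[527. 117.] [ 0.6004 -0.0426] [(0.19, 92.8), (0.083, -4.3)]
```

View pics/c1.png

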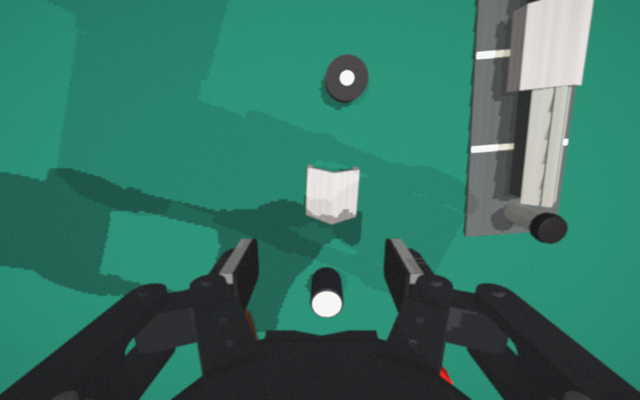

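c is at (332,195), with ridge ends at (333,175) and (332,223). The reel (347,77) and capacitor (326,300) are clear along y. b sits on the rail at upper right, and the post cap is at (549,228).

```bash
python3 - <<'E'
from h import *
s=get_state(); C=cam("wrist",s)
a,b=[onz(C,p,.038)[:2] for p in((333,174.5),(332,223))]; d=a-b; print(a,b,(a+b)/2,np.linalg.norm(d),np.degrees(np.arctan2(d[1],d[0])))
print(onz(C,(549,227),.05), [onz(C,p,.016) for p in((307,167),(306,213),(359,169),(356,212))])
E
```

```text
[ 0.44637003 -0.074448  ] [ 0.4458862  -0.11475079] [ 0.44612812 -0.09459939] 0.04030569412004833 89.31220545897402
[ 0.61426421 -0.1140363   0.05      ] [array([ 0.42505352, -0.0721266 ,  0.016     ]), array([ 0.42352837, -0.11337547,  0.016     ]), array([ 0.46941801, -0.07396475,  0.016     ]), array([ 0.46798748, -0.11255145,  0.016     ])]
```

```bash
python3 -m inch '[{"claw":0.5,"travel":[0.035,0.01,-0.2],"turn":-0.011},{"claw":0.5,"travel":[0.035,0.01,-0.35],"turn":-0.011},{"claw":0.5,"travel":[0.035,0.01,-0.35],"turn":-0.011},{"claw":0.5,"travel":[0.035,0.01,-0.35],"turn":-0.011}]'
python3 look.py c2
```

```text
clock: 5.8
position: [0.4471, -0.0958, 0.0693]
ee_rot: [-0.0, 0.718, 0.696, 0.0]
contact_force: [-0.7, -0.3, 0.6]
width: 0.0639
gripper_force: 0.0
tcp [ 0.4471 -0.0958  0.0693] ydeg -1.9 w 0.0639 clk 5.8
[314. 230.] [ 0.4421 -0.0987] [(0.057, 85.0), (0.044, -2.9)]
[606. 123.] [ 0.6145 -0.0445] [(0.141, 92.8), (0.041, -8.5)]
[531. 137.] [ 0.5726 -0.0533] [(0.161, 94.4), (0.031, -4.6)]
```

View pics/c2.png

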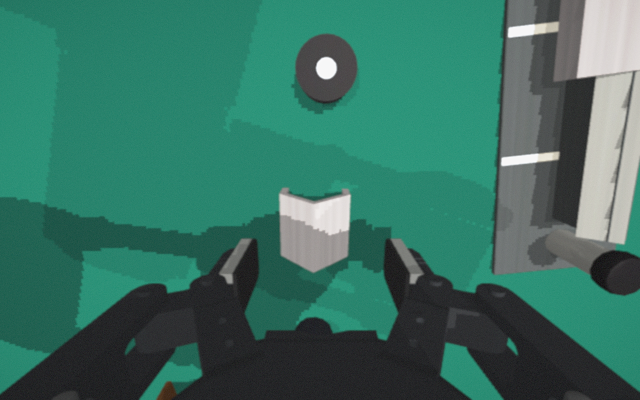

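The closer view has c between the fingers at (315,237), about 3 mm left of centre.

```bash
python3 -m inch '[{"claw":0.5,"travel":[-0.015,0,-0.15],"turn":-0.003},{"claw":0.5,"travel":[-0.015,0,-0.23],"turn":-0.003},{"claw":0.5,"travel":[-0.015,0,-0.23],"turn":-0.003}]'
python3 -m inch '[{"claw":-0.3,"travel":[0,0,0],"turn":0},{"claw":-0.3,"travel":[0,0,0],"turn":0},{"claw":-0.3,"travel":[0,0,0],"turn":0},{"claw":-0.3,"travel":[0,0,0],"turn":0},{"claw":-0.3,"travel":[0,0,0],"turn":0}]' 30
python3 -m inch '[{"claw":-0.3,"travel":[0,0,0.25],"turn":0},{"claw":-0.3,"travel":[0,0,0.5],"turn":0},{"claw":-0.3,"travel":[0.2,0.25,0.6],"turn":0.035},{"claw":-0.3,"travel":[0.4,0.5,0.6],"turn":0.035},{"claw":-0.3,"travel":[0.6,0.75,0.6],"turn":0.035}]'
python3 -m inch '[{"claw":-0.3,"travel":[0.145,0.18,0],"turn":0},{"claw":-0.3,"travel":[0.145,0.18,0],"turn":0},{"claw":-0.3,"travel":[0.145,0.18,0],"turn":0},{"claw":-0.3,"travel":[0.145,0.18,0],"turn":0}]'
python3 look.py r2
```

```text
clock: 6.15
position: [0.4433, -0.0959, 0.0232]
ee_rot: [-0.0, 0.722, 0.692, -0.0]
contact_force: [-0.9, 0.7, -0.0]
width: 0.0637
gripper_force: 0.0
clock: 6.65
position: [0.4448, -0.0966, 0.0249]
ee_rot: [0.002, 0.722, 0.692, 0.001]
contact_force: [0.1, 1.6, 7.4]
width: 0.0431
gripper_force: 31.2
clock: 7.15
position: [0.5373, 0.0199, 0.1449]
ee_rot: [0.002, 0.683, 0.73, 0.001]
contact_force: [0.8, -0.4, -1.2]
width: 0.0431
gripper_force: 31.5
clock: 7.55
position: [0.5634, 0.0544, 0.1424]
ee_rot: [-0.0, 0.683, 0.73, -0.001]
contact_force: [0.3, 0.1, -1.4]
width: 0.0429
gripper_force: 31.4
tcp [0.5634 0.0544 0.1424] ydeg 3.8 w 0.0429 clk 7.55
[164. 148.] [0.4281 0.0876] [(0.043, 52.6), (0.048, -32.5)]
[341. 163.] [0.5789 0.0637] [(0.291, 87.9), (0.093, 0.6)]
[164.  13.] [0.436  0.1891] [(0.046, 3.8), (0.017, -92.8)]
```

View pics/r2.png

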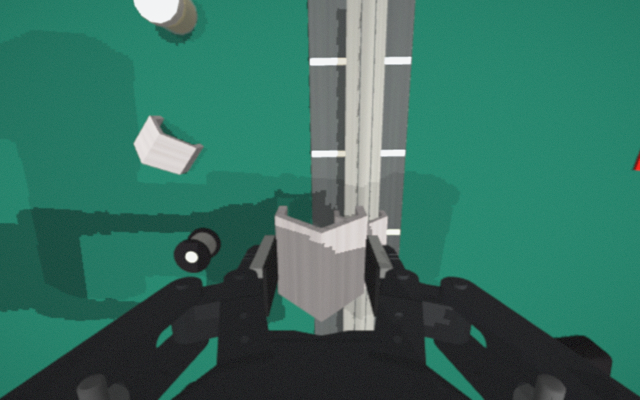

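c is held, with ridge (322,231)–(321,320). The rail lines are at rows 61, 153 and 232, with the ridge near column 366, so I'm still short of the target line at row 153.

```bash
cat > rail.py <<'E'
from h import *
import sys
# usage: rail.py ridgeA ridgeB lineL lineR  (pixels u,v) 
P=[tuple(map(float,a.split(','))) for a in sys.argv[1:]]
s=get_state(); C=cam("wrist",s); z=s["position"][2]
a,b=[onz(C,p,z+.015)[:2] for p in P[:2]]; d=a-b; print("held",np.round((a+b)/2,4),np.linalg.norm(d).round(4),np.degrees(np.arctan2(d[1],d[0])).round(1), "off tcp",np.round((a+b)/2-s["position"][:2],4))
for i in range(2,len(P),2):
    a,b=[onz(C,p,.004)[:2] for p in P[i:i+2]]; d=b-a; print("line",np.round((a+b)/2,4),np.linalg.norm(d).round(4),np.degrees(np.arctan2(d[1],d[0])).round(1))
E
python3 rail.py 322,231 321,320 311,153.5 405,153 309.5,61.5 411,60.5
```

```text
held [0.563  0.0574] 0.0417 93.2 off tcp [-0.0003  0.0033]
line [0.5932 0.093 ] 0.0837 4.1
line [0.5876 0.1682] 0.0834 4.3
```

```bash
python3 -m inch '[{"claw":-0.3,"travel":[0.151,0.178,-0.1],"turn":0.003},{"claw":-0.3,"travel":[0.151,0.178,-0.2],"turn":0.003},{"claw":-0.3,"travel":[0.151,0.178,-0.32],"turn":0.003},{"claw":-0.3,"travel":[0.151,0.178,-0.42],"turn":0.003},{"claw":-0.3,"travel":[0.151,0.178,-0.5],"turn":0.003}]'
python3 -m inch '[{"claw":-0.3,"travel":[0,0,0],"turn":0},{"claw":-0.3,"travel":[0,0,0],"turn":0}]'
```

```text
clock: 8.1
position: [0.5934, 0.0892, 0.0414]
ee_rot: [-0.001, 0.68, 0.733, -0.001]
contact_force: [0.6, 0.5, 23.2]
width: 0.0431
gripper_force: 34.8
clock: 8.3
position: [0.5941, 0.0894, 0.0425]
ee_rot: [-0.0, 0.68, 0.733, -0.0]
contact_force: [-0.5, 0.4, 0.0]
width: 0.043
gripper_force: 32.4
```

```bash
python3 -m inch '[{"claw":0.5,"travel":[0,0,0],"turn":0},{"claw":0.5,"travel":[0,0,0],"turn":0},{"claw":0.5,"travel":[0,0,0],"turn":0},{"claw":0.5,"travel":[0,0,0.2],"turn":0},{"claw":0.5,"travel":[0,0,0.4],"turn":0}]'
python3 -m inch '[{"claw":0.5,"travel":[-0.25,0,0.05],"turn":-0.203},{"claw":0.5,"travel":[-0.5,0,0.05],"turn":-0.203},{"claw":0.5,"travel":[-0.8,0,0],"turn":-0.203},{"claw":0.5,"travel":[-0.8,0,0],"turn":-0.203},{"claw":0.5,"travel":[-0.8,0,0],"turn":-0.203}]'
python3 -m inch '[{"claw":0.5,"travel":[0,0,0],"turn":0}]'
python3 look.py d1
```

```text
clock: 8.8
position: [0.5936, 0.0906, 0.1222]
ee_rot: [-0.001, 0.679, 0.734, -0.001]
contact_force: [0.9, -0.8, -0.8]
width: 0.0639
gripper_force: 0.0
clock: 9.3
position: [0.4307, 0.0907, 0.1223]
ee_rot: [-0.001, 0.876, 0.483, -0.001]
contact_force: [0.1, -0.2, 0.3]
width: 0.0641
gripper_force: 0.0
clock: 9.4
position: [0.4342, 0.0908, 0.1229]
ee_rot: [0.0, 0.875, 0.484, 0.001]
contact_force: [0.5, 1.7, 0.2]
width: 0.0644
gripper_force: 0.0
tcp [0.4342 0.0908 0.1229] ydeg -32.1 w 0.0644 clk 9.4
[316. 209.] [0.4277 0.0886] [(0.043, -32.2), (0.04, -121.0)]
[248.  83.] [0.4376 0.1967] [(0.034, 2.6), (0.035, -82.9)]
[544. 148.] [0.6046 0.0154] [(0.049, -7.6), (0.299, -85.5)]
[479. 133.] [0.5672 0.056 ] [(0.035, -4.7), (0.273, -84.7)]
[179.  17.] [0.4219 0.2571] [(0.047, -31.3), (0.022, -126.7)]
```

View pics/d1.png

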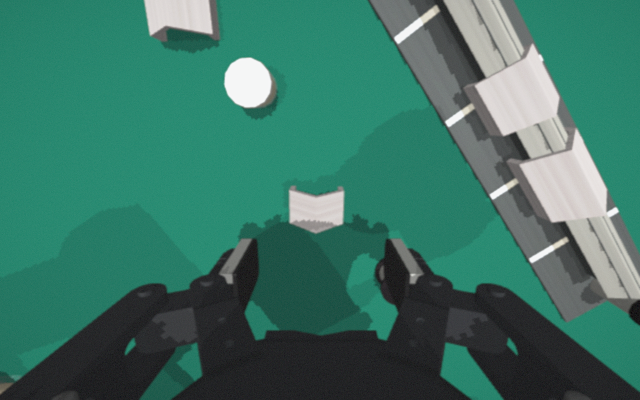

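d is at (316,209), ridge (316,195)–(316,232), already aligned with the fingers. The jar (249,82) and the reel (390,275) are clear of it. b and c are on the rail at the right.

```bash
python3 - <<'E'
from h import *
s=get_state(); C=cam("wrist",s); p=s["position"]
a,b=[onz(C,q,.038)[:2] for q in((316.5,196),(316,232.5))]; d=a-b; t=(a+b)/2
print(t,np.linalg.norm(d),np.degrees(np.arctan2(d[1],d[0])),"units",(t-p[:2])/.2)
h=imaging.get_image("scene"); cv2.imwrite("pics/s1.png",cv2.resize(h[180:310,220:460],None,fx=3,fy=3,interpolation=cv2.INTER_CUBIC)[:,:,::-1])
E
```

```text
[0.43007314 0.09032269] 0.028903683653170354 56.90006523209693 units [-0.02397716 -0.00203879]
```

View pics/s1.png

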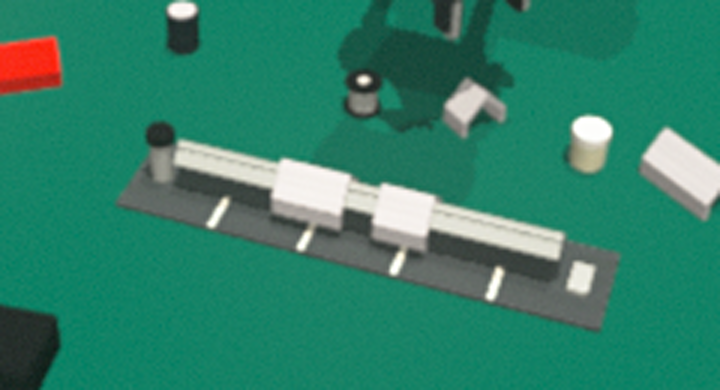

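b and c are nested and centred on lines 2 and 3. Grasping d.

```bash
python3 -m inch '[{"claw":0.5,"travel":[-0.021,0,-0.2],"turn":-0.003},{"claw":0.5,"travel":[-0.021,0,-0.35],"turn":-0.003},{"claw":0.5,"travel":[-0.021,0,-0.495],"turn":-0.003},{"claw":0.5,"travel":[-0.021,0,-0.495],"turn":-0.003}]'
python3 -m inch '[{"claw":-0.3,"travel":[0,0,0],"turn":0},{"claw":-0.3,"travel":[0,0,0],"turn":0},{"claw":-0.3,"travel":[0,0,0],"turn":0},{"claw":-0.3,"travel":[0,0,0],"turn":0},{"claw":-0.3,"travel":[0,0,0],"turn":0}]' 30
python3 -m inch '[{"claw":-0.3,"travel":[0,0,0.25],"turn":0},{"claw":-0.3,"travel":[0,0,0.5],"turn":0},{"claw":-0.3,"travel":[0.2,0.1,0.6],"turn":0.207},{"claw":-0.3,"travel":[0.4,0.2,0.6],"turn":0.207},{"claw":-0.3,"travel":[0.6,0.3,0.6],"turn":0.207}]'
python3 -m inch '[{"claw":-0.3,"travel":[0.18,0.08,0],"turn":0.069},{"claw":-0.3,"travel":[0.18,0.08,0],"turn":0.069},{"claw":-0.3,"travel":[0.18,0.08,0],"turn":0.069},{"claw":-0.3,"travel":[0.18,0.08,0],"turn":0.069}]'
python3 look.py r3
```

```text
clock: 9.9
position: [0.4283, 0.0905, 0.0207]
ee_rot: [-0.002, 0.877, 0.48, -0.003]
contact_force: [-0.3, 0.3, 0.2]
width: 0.0641
gripper_force: 0.0
clock: 10.4
position: [0.4311, 0.0907, 0.0243]
ee_rot: [0.0, 0.877, 0.48, 0.001]
contact_force: [0.3, 0.2, 4.2]
width: 0.0435
gripper_force: 31.5
clock: 10.9
position: [0.5523, 0.1514, 0.1455]
ee_rot: [0.001, 0.746, 0.666, 0.002]
contact_force: [0.8, -0.4, -0.8]
width: 0.0428
gripper_force: 31.2
clock: 11.3
position: [0.5855, 0.1665, 0.1431]
ee_rot: [-0.0, 0.673, 0.74, -0.001]
contact_force: [-1.0, -0.5, -0.9]
width: 0.0435
gripper_force: 31.2
tcp [0.5855 0.1665 0.1431] ydeg 5.4 w 0.0435 clk 11.3
[148. 152.] [0.4359 0.1912] [(0.049, 5.4), (0.035, -92.0)]
[325. 216.] [0.5911 0.1362] [(0.228, 92.7), (0.078, 5.0)]
[139.  41.] [0.4334 0.2758] [(0.073, 58.4), (0.045, -19.6)]
```

```bash
python3 -m inch '[{"claw":-0.3,"travel":[0.012,0.004,-0.15],"turn":-0.006},{"claw":-0.3,"travel":[0.012,0.004,-0.25],"turn":-0.006},{"claw":-0.3,"travel":[0.012,0.004,-0.35],"turn":-0.006},{"claw":-0.3,"travel":[0.012,0.004,-0.43],"turn":-0.006},{"claw":-0.3,"travel":[0.012,0.004,-0.51],"turn":-0.006}]'
python3 -m inch '[{"claw":-0.3,"travel":[0,0,0],"turn":0},{"claw":-0.3,"travel":[0,0,0],"turn":0}]'
```

```text
clock: 11.85
position: [0.5879, 0.167, 0.0411]
ee_rot: [-0.0, 0.68, 0.733, -0.0]
contact_force: [0.1, -0.1, 0.2]
width: 0.043
gripper_force: 31.2
clock: 12.05
position: [0.5882, 0.1671, 0.0416]
ee_rot: [-0.0, 0.68, 0.734, -0.0]
contact_force: [-0.1, -0.1, -0.0]
width: 0.0431
gripper_force: 32.1
```

```bash
python3 -m inch '[{"claw":-0.3,"travel":[0,0,-0.007],"turn":0},{"claw":0.5,"travel":[0,0,-0.007],"turn":0},{"claw":0.5,"travel":[0,0,-0.007],"turn":0},{"claw":0.5,"travel":[0,0,0.1],"turn":0},{"claw":0.5,"travel":[0,0,0.35],"turn":0}]'
python3 -m inch '[{"claw":0.5,"travel":[-0.1,0.05,0.15],"turn":-0.197},{"claw":0.5,"travel":[-0.3,0.2,0.15],"turn":-0.197},{"claw":0.5,"travel":[-0.5,0.35,0.15],"turn":-0.197},{"claw":0.5,"travel":[-0.7,0.5,0.15],"turn":-0.197},{"claw":0.5,"travel":[-0.77,0.55,0.15],"turn":-0.197}]'
python3 -m inch '[{"claw":0.5,"travel":[0,0,0],"turn":0},{"claw":0.5,"travel":[0,0,0],"turn":0}]'
python3 look.py a1
```

```text
clock: 12.55
position: [0.5856, 0.1668, 0.108]
ee_rot: [-0.003, 0.679, 0.734, -0.004]
contact_force: [0.6, 0.5, 0.1]
width: 0.0639
gripper_force: 0.0
clock: 13.05
position: [0.4309, 0.2789, 0.1416]
ee_rot: [-0.001, 0.871, 0.492, -0.001]
contact_force: [0.9, -0.2, 0.2]
width: 0.0637
gripper_force: 0.0
clock: 13.25
position: [0.4354, 0.2777, 0.1418]
ee_rot: [0.0, 0.87, 0.493, 0.001]
contact_force: [-0.3, 0.1, 1.0]
width: 0.064
gripper_force: 0.0
tcp [0.4354 0.2777 0.1418] ydeg -30.9 w 0.064 clk 13.25
[370. 272.] [0.4372 0.1907] [(0.028, -20.3), (0.051, -108.9)]
[571. 290.] [0.5941 0.0595] [(0.078, 3.9), (0.28, -81.8)]
[320. 200.] [0.4323 0.2749] [(0.044, -29.7), (0.081, -118.4)]
[496. 155.] [0.5804 0.2338] [(0.034, -16.7), (0.032, -97.7)]
```

View pics/a1.png

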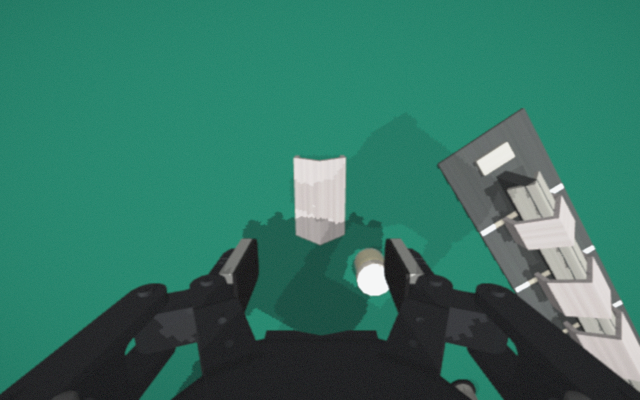

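a is at (320,200), ridge (320,161)–(321,244). The jar (371,275) clears the fingers by about 4 cm along the guard's length. On the rail, b, c and d are seated on their lines.

```bash
python3 - <<'E'
from h import *
s=get_state(); C=cam("wrist",s); p=s["position"]
a,b=[onz(C,q,.038)[:2] for q in((320,161),(320.5,244.5))]; d=a-b; t=(a+b)/2
print(t,np.linalg.norm(d),np.degrees(np.arctan2(d[1],d[0])),"units",(t-p[:2])/.2)
E
```

```text
[0.43500153 0.27731683] 0.07056717366607858 59.27461796022759 units [-0.0048777  -0.00011055]
```

```bash
python3 -m inch '[{"claw":0.5,"travel":[-0.003,0,-0.2],"turn":0},{"claw":0.5,"travel":[-0.003,0,-0.4],"turn":0},{"claw":0.5,"travel":[-0.003,0,-0.59],"turn":0},{"claw":0.5,"travel":[-0.003,0,-0.59],"turn":0}]'
python3 -m inch '[{"claw":-0.3,"travel":[0,0,0],"turn":0},{"claw":-0.3,"travel":[0,0,0],"turn":0},{"claw":-0.3,"travel":[0,0,0],"turn":0},{"claw":-0.3,"travel":[0,0,0],"turn":0},{"claw":-0.3,"travel":[0,0,0],"turn":0}]' 30
python3 -m inch '[{"claw":-0.3,"travel":[0,0,0.25],"turn":0},{"claw":-0.3,"travel":[0,0,0.5],"turn":0},{"claw":-0.3,"travel":[0.1,-0.2,0.6],"turn":0.05},{"claw":-0.3,"travel":[0.2,-0.4,0.6],"turn":0.1},{"claw":-0.3,"travel":[0.3,-0.6,0.6],"turn":0.14}]'
python3 -m inch '[{"claw":-0.3,"travel":[0.55,-1.0,0],"turn":0.057},{"claw":-0.3,"travel":[0.55,-1.0,0],"turn":0.057},{"claw":-0.3,"travel":[0.55,-1.0,0],"turn":0.057},{"claw":-0.3,"travel":[0.55,-1.0,0],"turn":0.057},{"claw":-0.3,"travel":[0.55,-1.0,0],"turn":0.057}]'
python3 -m inch '[{"claw":-0.3,"travel":[0,-0.074,0],"turn":0},{"claw":-0.3,"travel":[0,-0.074,0],"turn":0},{"claw":-0.3,"travel":[0,-0.074,0],"turn":0}]'
python3 look.py r4
```

```text
clock: 13.7
position: [0.4322, 0.275, 0.0192]
ee_rot: [-0.0, 0.871, 0.492, -0.005]
contact_force: [-1.5, -0.5, -0.1]
width: 0.0642
gripper_force: 0.0
clock: 14.2
position: [0.435, 0.2778, 0.0245]
ee_rot: [0.0, 0.87, 0.492, 0.001]
contact_force: [-1.0, -0.8, 3.6]
width: 0.0431
gripper_force: 32.3
clock: 14.7
position: [0.4932, 0.1613, 0.1453]
ee_rot: [0.001, 0.75, 0.662, 0.002]
contact_force: [1.3, 0.0, -0.4]
width: 0.0428
gripper_force: 31.8
clock: 15.2
position: [0.6039, -0.0414, 0.1438]
ee_rot: [0.001, 0.691, 0.723, 0.0]
contact_force: [-0.5, 0.4, -1.0]
width: 0.0429
gripper_force: 31.8
clock: 15.5
position: [0.601, -0.0518, 0.1433]
ee_rot: [-0.001, 0.69, 0.724, -0.0]
contact_force: [0.4, 0.9, -0.8]
width: 0.0427
gripper_force: 31.8
tcp [ 0.601  -0.0518  0.1433] ydeg 2.7 w 0.0427 clk 15.5
[628. 361.] [ 0.9282 -0.2143] [(0.021, 2.8), (0.09, -71.3)]
[320. 167.] [ 0.5999 -0.0475] [(0.078, 2.6), (0.296, -84.6)]
```

```bash
python3 -m inch '[{"claw":-0.3,"travel":[0.017,-0.031,-0.05],"turn":0.009},{"claw":-0.3,"travel":[0.017,-0.031,-0.2],"turn":0.009},{"claw":-0.3,"travel":[0.017,-0.031,-0.33],"turn":0.009},{"claw":-0.3,"travel":[0.017,-0.031,-0.43],"turn":0.009},{"claw":-0.3,"travel":[0.017,-0.031,-0.51],"turn":0.009}]'
python3 -m inch '[{"claw":-0.3,"travel":[0,0,-0.007],"turn":0},{"claw":-0.3,"travel":[0,0,-0.007],"turn":0}]'
```

```text
clock: 16.05
position: [0.6049, -0.0567, 0.0408]
ee_rot: [-0.0, 0.679, 0.734, 0.0]
contact_force: [5.5, 4.1, 40.4]
width: 0.0431
gripper_force: 36.6
clock: 16.25
position: [0.6053, -0.0568, 0.0405]
ee_rot: [-0.0, 0.679, 0.734, 0.0]
contact_force: [-0.4, 0.7, 0.6]
width: 0.043
gripper_force: 32.7
```

```bash
python3 -m inch '[{"claw":0.5,"travel":[0,0,0],"turn":0},{"claw":0.5,"travel":[0,0,0],"turn":0},{"claw":0.5,"travel":[0,0,0.02],"turn":0},{"claw":0.5,"travel":[0,0,0.2],"turn":0},{"claw":0.5,"travel":[0,0,0.4],"turn":0}]'
python3 -m inch '[{"claw":0.5,"travel":[-0.2,-0.2,0.6],"turn":0},{"claw":0.5,"travel":[-0.4,-0.4,0.6],"turn":0},{"claw":0.5,"travel":[-0.6,-0.6,0.6],"turn":0},{"claw":0.5,"travel":[-0.8,-0.8,0.6],"turn":0},{"claw":0.5,"travel":[-0.8,-0.9,0.6],"turn":0}]'
python3 - <<'E'
from h import *
t=imaging.get_image("top")[120:250,140:400]; s=imaging.get_image("scene")[170:300,220:480]
im=np.vstack([cv2.resize(k,None,fx=2.3,fy=2.3,interpolation=cv2.INTER_CUBIC) for k in(t,s)]); cv2.imwrite("pics/fin.png",im[:,:,::-1])
E
```

```text
clock: 16.75
position: [0.6043, -0.0588, 0.1195]
ee_rot: [-0.002, 0.68, 0.733, -0.001]
contact_force: [0.5, -1.4, 0.9]
width: 0.0642
gripper_force: 0.0
clock: 17.25
position: [0.4653, -0.2096, 0.2353]
ee_rot: [0.001, 0.679, 0.734, 0.0]
contact_force: [0.3, -0.9, -0.1]
width: 0.064
gripper_force: 0.0
```

View pics/fin.png

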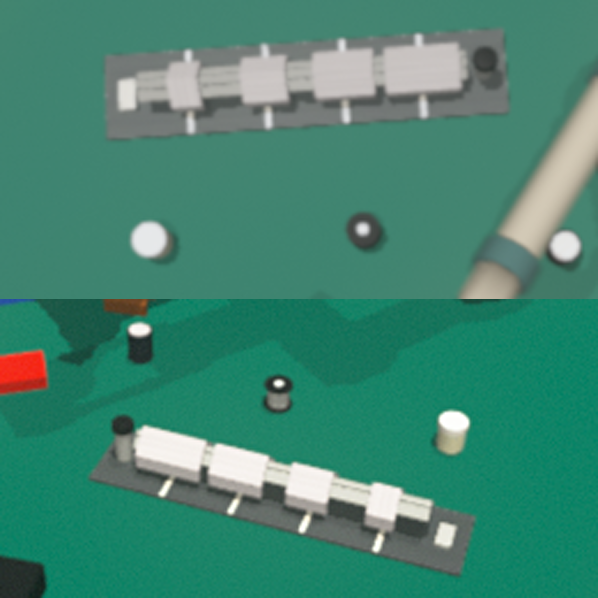

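The last picture shows all four guards nested on their lines, longest (423,68) beside the post (485,60) down to the shortest at (184,85). The jar, reel and capacitor are upright and unmoved.

```bash
python3 -c "
from rig import ticket; print(ticket.sign_off())"
```

```text
the job is handed in; nothing more can be done
None
```

I handed in the job with all four guards nested over the ridge on their white lines, longest next to the post and shortest farthest away; the final picture shows the capacitor, jar and reel still upright in place, but the sign-off returned no verdict.

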